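# Put the screw carton back beside its like in the packed rack

## Task

Put the loose carton of screws back into the packed row in the rack, upright and right down on the base, directly beside the carton of the same size, parting its neighbours to make room (the sliding stop gives way). Then use the stop to press the whole row firmly home against the end board, so that no gaps are left, without crushing a carton, and leave the other things on the bench where they are.

Things in the scene. Friction and masses are not known exactly. Their poses are not given: they have to be found in the camera images.
- rack: Plywood rack for a row of cartons, fixed; origin under its base, y along the row. Base 92 mm wide, 12 mm thick: cartons stand 12 mm above the bench. Lips along both sides, 31 to 43 mm from the centre line, tops 28 mm above the bench. End board (124 mm high) at the -y end, bolted in slots: its inner face is somewhere between y = -126 and -138 mm and is not measured. Sliding stop on the +y side.
- stop (a joint): Sliding stop, an upright dark wood block between the lips: its travel (m) along the rack's +y. At 0 its inner face is at y = +55 mm in the rack; its travel ends at 0.0395. It drags with about 3 N, stays where left and gives way when cartons are pushed against it. At the start it stands against the five cartons of the row.
- stop_grip (a point): Centre of the sliding stop's block, which measures 56 mm across the row (x), 26 mm along it (y), 100 mm high; 62 mm above the bench; axes as the rack's.
- carton_a_mid (a point): Centre (half-way up) of a closed brown cardboard screw carton, 122 mm high, 56 mm along its own x (across the row), 36 mm thick along its own y (along the row), about 0.16 kg, white label with a screw picture on its two 36 mm wide faces: in the row, first from the end board.
- carton_a: The same carton; origin at the centre of its underside. It is crushed by some 40 N.
- carton_s_mid (a point): Centre (half-way up) of a closed brown cardboard screw carton, 94 mm high, 56 mm along its own x (across the row), 36 mm thick along its own y (along the row), about 0.16 kg, white label with a screw picture on its two 36 mm wide faces: in the row, one of the three middle places.
- carton_s: The same carton; origin at the centre of its underside. It is crushed by some 40 N.
- carton_m_mid (a point): Centre (half-way up) of a closed brown cardboard screw carton, 108 mm high, 56 mm along its own x (across the row), 36 mm thick along its own y (along the row), about 0.16 kg, white label with a screw picture on its two 36 mm wide faces: in the row, one of the three middle places; the only one there of the same size as the loose carton.
- carton_m: The same carton; origin at the centre of its underside. It is crushed by some 40 N.
- carton_t_mid (a point): Centre (half-way up) of a closed brown cardboard screw carton, 122 mm high, 56 mm along its own x (across the row), 36 mm thick along its own y (along the row), about 0.16 kg, white label with a screw picture on its two 36 mm wide faces: in the row, one of the three middle places.
- carton_t: The same carton; origin at the centre of its underside. It is crushed by some 40 N.
- carton_e_mid (a point): Centre (half-way up) of a closed brown cardboard screw carton, 94 mm high, 56 mm along its own x (across the row), 36 mm thick along its own y (along the row), about 0.16 kg, white label with a screw picture on its two 36 mm wide faces: in the row, last, next to the stop.
- carton_e: The same carton; origin at the centre of its underside. It is crushed by some 40 N.
- carton_new_mid (a point): Centre (half-way up) of a closed brown cardboard screw carton, 108 mm high, 56 mm along its own x (across the row), 36 mm thick along its own y (along the row), about 0.16 kg, white label with a screw picture on its two 36 mm wide faces: the loose carton, standing upright on the bench away from the rack.
- carton_new: The same carton; origin at the centre of its underside. It is crushed by some 40 N.
- glue: Bystander: white glue bottle, 52 mm across, 150 mm high; origin under its centre.
- drill_case: Bystander: flat grey drill case, 85 x 120 x 28 mm; origin under its centre.
- hammer: Bystander: hammer lying on the bench, about 260 mm long; origin under its middle.
Things that resemble listed ones, but are neither listed nor needed, are in the scene too. Leave any blue or pink look-alike of the carton_e alone.

How it is judged:
By the outcome, as a careful person would: the job done as asked, in the order asked, and still so for the second after the job is handed in, with the robot touching nothing.
It also fails if it takes over 72 s, if anything falls off the work surface, if the arm or the gripper's body presses on something with over 40 N, if the wrist force passes 120 N, or if a joint passes its speed limit or range.

## Robot

A 6-joint arm with a two-finger parallel gripper is mounted at the origin on the work surface. World frame = base frame: x ahead of the robot, y to its left, z up, the work surface at z = 0. Lengths are in m, angles in rad, forces in N, time in s.
With the tool pointing down it reaches from about 0.275 to 0.725 m from the base axis. Payload 15.9 kg.
Tool frame: the origin (TCP) lies where the fingers leave the gripper's body, on its centre line; the fingertips stand 73 mm ahead of it and the grasp point (between the pads) lies r.grip_point_offset ahead of it (r.grip_point_offset is the distance from the TCP to the grasp point, in m); z points along the fingers, y is the line along which they close (so a half turn about z gives the same grasp; the last joint's range is limited). The gripper opens to 85 mm and grips with 20 to 120 N. Pads are 22 mm wide; open, the fingers measure 114 mm over their backs; the gripper's body (76 mm by 85 mm) begins 54 mm behind the grasp point. The pads swing forward as they close: fully open they stand 13 mm farther back than shut.
Start: joints at [1.3, 0.213, -0.034, 1.323, 0, 1.571], TCP at [0.134, 0.482, 0.304] pointing down, gripper open.
Joint ranges: [-2.98, 2.98], [-0.74, 1.72], [-1.14, 1.35], [-2.1, 2.04], [-1.57, 1.44], [-3.14, 3.14]. Speed limits (rad/s): [1.89, 1.89, 2.39, 2.57, 3.14, 3.14].

## Interface

Orientations are given as a unit quaternion [x, y, z, w].
In Python, from cell import r, vision, status gives the robot as it stands. The module is installed in compiled form; this text tells all that it offers. Calls block until the motion is done:
- r.move_pose(position, orientation): joint-space move of the TCP to a pose.
- r.movel(position, v=0.15, attitude=None): straight line of the TCP; attitude=None keeps the orientation; v is the mean speed in m/s.
- r.move_j(angles): joint-space move.
- r.command_gripper(opening, f_grip=None): finger opening in m; f_grip is the grip in N (None keeps the last); returns when the fingers have stopped.
- r.pause(seconds).
- r.inverse_kinematics(position, orientation): joint angles nearest the present ones, or None.
- vision.get_image(name): name is "scene" or "top" or "wrist"; returns the picture (384x512x3 uint8, red, green, blue); there is no depth.
- vision.get_calibration(name): a dict with "fx", "fy", "cx", "cy" (pixels), "R" (3x3) and "t" (3): a world point X has camera coordinates R X + t; the wrist camera has in their place "mount" (4x4, takes a point from camera to tool coordinates, whose origin is the TCP and whose axes are the flange's). Camera axes: x right, y down, z forward; pixel columns grow to the right and rows downward; lengths in m; the calibration is good to about 2 mm. The wrist camera is an equidistant fisheye: a pixel r from the principal point sees the ray r / f radians off the axis. A picture is of the moment at which its call begins: read the wrist's pose just before it. get_calibration takes no time and is no camera call.
A pose or a line that the arm cannot do raises r.Unreachable and nothing moves.
- r.hand_in(): hands the job in; it is judged then, once.
Readings, each from a call of its own:
- status.get_time(): time.
- status.get_q(): joint angles.
- status.get_joint_velocities(): joint speeds.
- status.get_joint_efforts(): joint torques, N m.
- status.get_position(): TCP position.
- status.get_tool_rot(): TCP orientation.
- status.get_ft_force(): force on the tool from outside, world axes, zero at the start.
- status.get_moment(): the same for the moment, N m.
- status.get_grip_width(): finger opening in m.
- status.get_finger_force(): force on a finger pad.
Only numpy, scipy, OpenCV 4.12 (cv2) and the standard library are available. Lean on these libraries where they do the work, as an engineer would, in place of code of your own. Each camera call takes 0.05 s, during which the arm holds its last target. There are 200 camera calls.

## Working session

There is one attempt and no reset: what is moved stays moved. The work goes in short steps, each a Python script; the robot and the scene stay as the last script left them, time stands still between calls to the robot, and variables do not carry over. Pictures are saved under pics/ and viewed, at most 10 in all, crops included, and the job is handed in when it is done.

```bash
mkdir -p pics
python3 - <<'E'
from cell import r,vision,status
import cv2,numpy as np
for n in("scene","top"):
    cv2.imwrite(f"pics/{n}0.png",cv2.cvtColor(vision.get_image(n),cv2.COLOR_RGB2BGR))
    print(n,vision.get_calibration(n))
print(r.grip_point_offset,vision.get_calibration("wrist"),status.get_tool_rot(),status.get_time())
E
```

```text
scene {'fx': 443.37156660095536, 'fy': 443.37156660095536, 'cx': 248.72245332823124, 'cy': 201.53342249967267, 'R': array([[ 0.77399808,  0.63315136,  0.00680574],
       [ 0.49979106, -0.6043015 , -0.62050672],
       [-0.38876196,  0.48367246, -0.7841716 ]]), 't': array([-0.4085074 , -0.18456063,  1.39793352])}
top {'fx': 384.2981383813856, 'fy': 384.2981383813856, 'cx': 257.0436171351501, 'cy': 192.36669520146683, 'R': array([[-0.01601645, -0.99986968,  0.00202222],
       [-0.99656385,  0.01579905, -0.08130734],
       [ 0.08126479, -0.00331753, -0.99668703]]), 't': array([0.03276585, 0.48747716, 1.21300901])}
0.0539 {'fx': 297.3186396354542, 'fy': 297.3186396354542, 'cx': 254.11511473599018, 'cy': 190.14401327829336, 'mount': array([[-7.14549690e-04, -9.49531028e-01, -3.13672308e-01,
         8.13872731e-02],
       [ 9.99999664e-01, -8.04635901e-04,  1.57735646e-04,
        -5.57096748e-04],
       [-4.02166890e-04, -3.13672090e-01,  9.49531283e-01,
        -6.90974909e-02],
       [ 0.00000000e+00,  0.00000000e+00,  0.00000000e+00,
         1.00000000e+00]])} [ 1.34996804e-01  9.90845907e-01 -4.98357992e-04 -6.30024133e-05] 0.1
```

View pics/scene0.png

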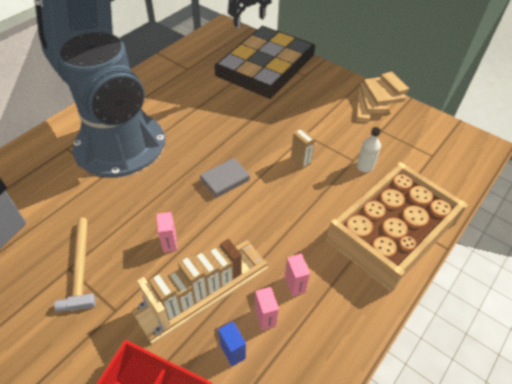

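View pics/top0.png

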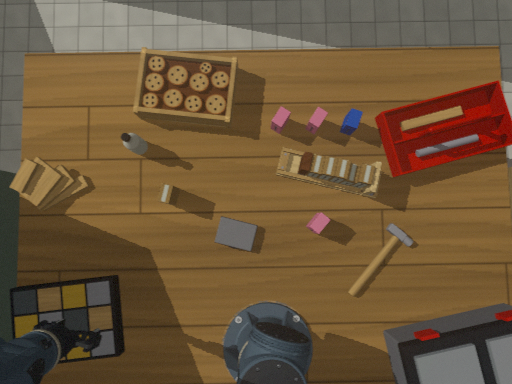

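The rack is at top ≈(330,172) and scene ≈(205,285). The only loose brown carton is at top ≈(167,193) and scene ≈(303,150). The pink blocks (top 281,119 / 317,119 / 319,223) and the blue one (352,122) are look-alikes. I'll confirm with an enlarged crop.

Run:
```python
import cv2,numpy as np
s=cv2.imread("pics/scene0.png");t=cv2.imread("pics/top0.png")
f=lambda im,x,y,w,h,k:cv2.resize(im[y:y+h,x:x+w],None,fx=k,fy=k,interpolation=cv2.INTER_CUBIC)
a=f(s,130,232,145,105,4); b=f(s,280,120,45,55,4)   # 580x420, 180x220
c=f(t,268,140,120,60,4) #480x240 
d=f(t,150,175,45,40,4)
o=np.zeros((600,800,3),np.uint8)
a=a[:352];o[:352,:580]=a;o[:220,600:780]=b;o[355:595,:480]=c;o[355:515,600:780]=d
cv2.imwrite("pics/crop1.png",o)
```

```text
(no output)
```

View pics/crop1.png

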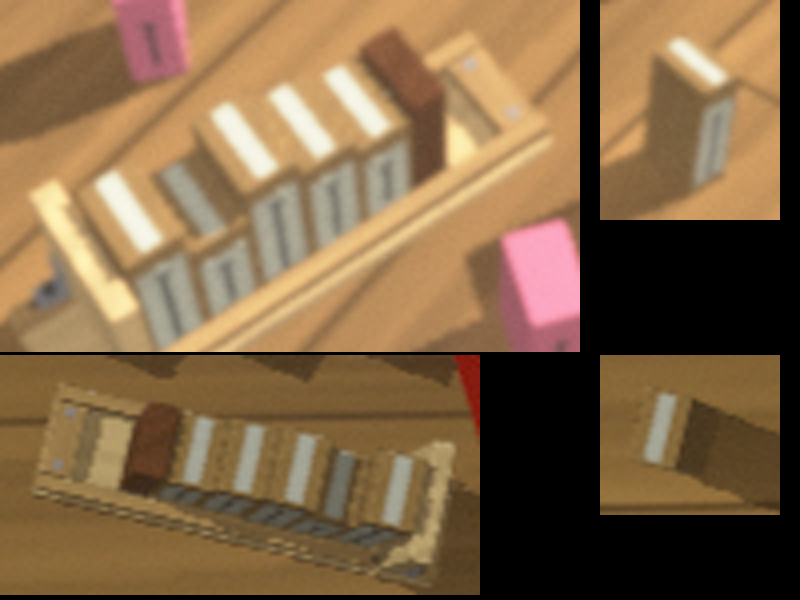

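Row order from the end board: a (tall), s (clearly short), t (tallest of the middle), m, e. The loose brown carton is the target, so it goes between m and e. I'll compute positions from the tape stripes with the known top heights, in both views.

```bash
cat > h.py <<'E'
from cell import r,vision,status
import cv2,numpy as np
from scipy.spatial.transform import Rotation as Ro
def ray(name,p,z):
    c=vision.get_calibration(name);R=c["R"];o=-R.T@c["t"]
    d=R.T@np.array([(p[0]-c["cx"])/c["fx"],(p[1]-c["cy"])/c["fy"],1]);return (o+d*(z-o[2])/d[2])[:2]
def wray(p,z,T):  # T=(pos,quat) of tool
    c=vision.get_calibration("wrist");M=c["mount"]
    d=np.array([(p[0]-c["cx"])/c["fx"],(p[1]-c["cy"])/c["fy"]]);th=np.hypot(*d)
    v=np.array([*(d/max(th,1e-9)*np.sin(th)),np.cos(th)])
    R=Ro.from_quat(T[1]).as_matrix();o=np.array(T[0])+R@M[:3,3];v=R@M[:3,:3]@v
    return (o+v*(z-o[2])/v[2])[:2]
def quat(a):  # tool down, tool y (closing line) at world angle a
    y=np.array([np.cos(a),np.sin(a),0]);z=np.array([0,0,-1.]);x=np.cross(y,z)
    return Ro.from_matrix(np.c_[x,y,z]).as_quat()
G=r.grip_point_offset
E
python3 - <<'E'
from h import *
T=dict(e=(199,452),m=(248,461),t=(302,470),s=(341,485),a=(399,491))
S=dict(e=(356,100),m=(301,121),t=(244,141),s=(195,199),a=(127,212))
Z=dict(e=.106,m=.12,t=.134,s=.106,a=.134)
P=[]
for k in Z:
    p=ray("top",(268+T[k][0]/4,140+(T[k][1]-355)/4),Z[k]);q=ray("scene",(130+S[k][0]/4,232+S[k][1]/4),Z[k]);print(k,p.round(4),q.round(4));P.append((p+q)/2)
d=np.diff(P,axis=0);print(np.linalg.norm(d,axis=1),np.degrees(np.arctan2(-d[:,0],-d[:,1])), np.degrees(np.arctan2(*(P[0]-P[4]))))
print("new",ray("top",(165.25,193.75),.108),ray("scene",(304.5,135),.108))
for tb in((652,465),(670,395)): print("ends",ray("top",(150+(tb[0]-600)/4,175+(tb[1]-355)/4),.108))
for tb in((675,42),(722,80)): print("ends",ray("scene",(280+(tb[0]-600)/4,120+tb[1]/4),.108))
E
```

```text
e [ 0.5627 -0.1583] [ 0.5667 -0.1565]
m [ 0.5533 -0.1921] [ 0.5581 -0.1923]
t [ 0.5439 -0.2287] [ 0.549  -0.2268]
s [ 0.5361 -0.264 ] [ 0.5403 -0.2604]
a [ 0.5274 -0.299 ] [ 0.531  -0.2974]
[0.0359299  0.03671171 0.03546014 0.03713705] [14.49275143 14.51792703 13.50762925 14.02122267] 14.138030471686934
new [0.48094781 0.29844761] [0.48661357 0.3014928 ]
ends [0.45498371 0.3050374 ]
ends [0.50700908 0.29183316]
ends [0.46302677 0.30637   ]
ends [0.51147848 0.29547028]
```

Run:
```python
from h import *
a=np.radians(-14.1);q=quat(a)
for n,p in(("new",[.484,.300,.30]),("row",[.5557,-.192,.30])):
    qn=quat(a)
    print(n,r.inverse_kinematics(p,qn))
    r.move_pose(p,qn)
    print(status.get_time(),status.get_position(),status.get_tool_rot())
    cv2.imwrite(f"pics/w_{n}.png",cv2.cvtColor(vision.get_image("wrist"),cv2.COLOR_RGB2BGR))
A=cv2.imread("pics/w_new.png");B=cv2.imread("pics/w_row.png")
cv2.imwrite("pics/w_new2.png",cv2.resize(A,None,fx=1.5,fy=1.5));cv2.imwrite("pics/w_row2.png",cv2.resize(B,None,fx=1.5,fy=1.5,interpolation=cv2.INTER_CUBIC))
```

```text
new [0.55487632 0.35991968 0.15349514 1.36437179 0.         2.37176408]
1.5667 [0.48338195 0.30071684 0.3000555 ] [ 7.87870118e-01  6.15841428e-01  2.72188715e-06 -1.08010385e-04]
row [-0.33266938  0.40042976  0.21234254  1.38270911  0.          1.48421837]
3.425 [ 0.55601257 -0.19107554  0.30004395] [ 7.88187368e-01  6.15435342e-01  1.07834128e-04 -8.75807929e-06]
```

View pics/w_new2.png

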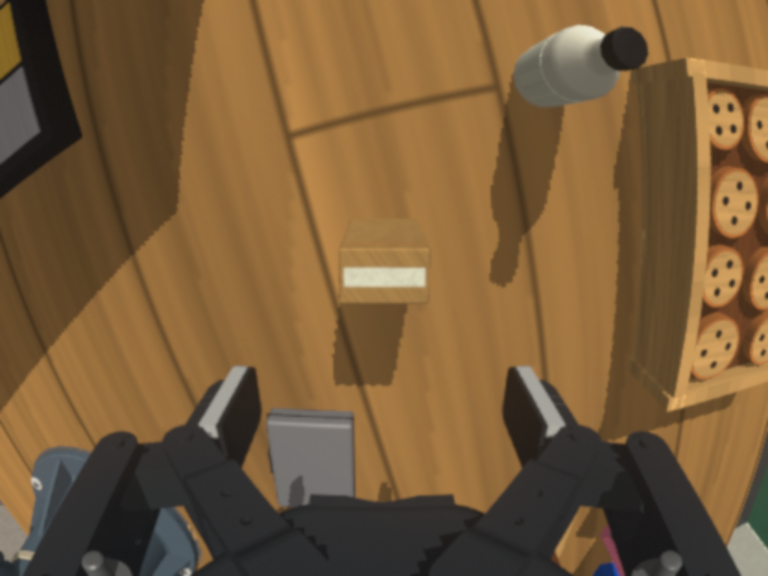

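View pics/w_row2.png

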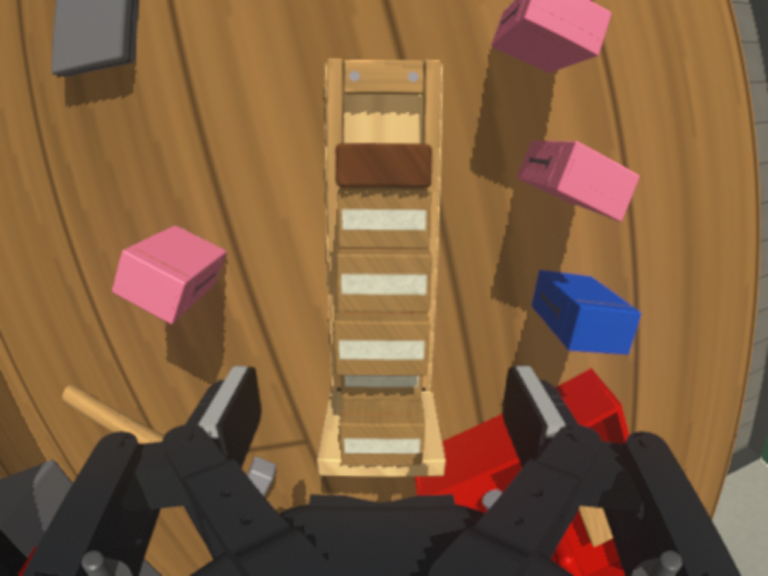

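Wrist views: the loose carton's tape is at (384,277) and parallel to the view. In the row, the tapes run e (383,220), m (384,284), t (382,350), s hidden low (380,382), a (382,446). The stop top is at (384,165). I'll compute these positions.

Run:
```python
from h import *
q1=[.78787,.61584,0,-1e-4];q2=[.788187,.615435,1e-4,0]
Tn=([.48338,.30072,.30006],q1);Tr=([.55601,-.19108,.30004],q2)
f=lambda p:((p[0]+.5)/1.5-.5,(p[1]+.5)/1.5-.5)
def seg(n,l,rr,z,T):
    A=wray(f(l),z,T);B=wray(f(rr),z,T);d=B-A;print(n,((A+B)/2).round(4),np.linalg.norm(d).round(4),np.degrees(np.arctan2(d[1],d[0])).round(1));return (A+B)/2
seg("new",(342,277),(426,277.5),.108,Tn)
P={}
for n,l,rr,z in(("stopback",(337,145),(431,146),.112),("stopfront",(337,186),(431,187),.112),("e",(341,220),(426,219),.106),("m",(342,285),(427,284),.12),("t",(338,350),(425,349),.134),("a",(343,446),(420,446),.134)): P[n]=seg(n,l,rr,z,Tr)
d=P["e"]-P["a"];print(np.degrees(np.arctan2(d[0],d[1])),np.linalg.norm(d))
```

```text
new [0.4839 0.2998] 0.0516 -14.4
stopback [ 0.5759 -0.1145] 0.0535 -14.6
stopfront [ 0.5701 -0.1376] 0.0542 -14.6
e [ 0.5648 -0.1574] 0.0509 -13.4
m [ 0.5566 -0.1928] 0.0501 -13.4
t [ 0.5462 -0.227 ] 0.0513 -13.3
a [ 0.5285 -0.2975] 0.0512 -14.1
14.54556178398283 0.1447120284836383
```

```bash
cat >> h.py <<'E'
W=np.radians(-14.2);Q=quat(W);U=np.array([np.sin(-W),np.cos(-W),0])
def at(xy,z): return np.array([xy[0],xy[1],z+G])   # TCP for a grasp-point height z
def push(p,d,dist,step,lim,v=.06):
    f0=status.get_ft_force();p=np.array(p,float);s=0;log=[]
    while s<dist-1e-6:
        k=min(step,dist-s);p=p+d*k;s+=k;r.movel(p,v=v)
        f=-(np.array(status.get_ft_force())-f0)@d;log.append(round(float(f),1))
        if f>lim:break
    print("push",round(s,4),log,"t",status.get_time());return p
E
python3 - <<'E'
from h import *
p=at((.5648,-.1572),.085)
r.move_pose(p+[0,0,.07],Q);r.movel(p,v=.15)
print(status.get_ft_force());r.command_gripper(.05,25)
print(status.get_grip_width(),status.get_finger_force(),status.get_ft_force())
p=push(p,U,.0385,.0055,16)
r.command_gripper(.085);print(status.get_ft_force(),status.get_position())
r.movel(p+[0,0,.06],v=.2)
# m: press the first four against the end board
p=at((.5566,-.1925),.098)
r.movel(p+[0,0,.05],v=.2);r.movel(p,v=.15);r.command_gripper(.05,25)
print(status.get_grip_width(),status.get_ft_force())
p=push(p,-U,.016,.001,9,v=.03);print(p,status.get_ft_force())
r.command_gripper(.085);r.movel(p+[0,0,.1],v=.2)
# look from the first row viewpoint
r.movel([.556,-.1911,.30],v=.25);r.pause(.1)
print(status.get_position(),status.get_tool_rot(),status.get_time())
im=cv2.cvtColor(vision.get_image("wrist"),cv2.COLOR_RGB2BGR)
cv2.imwrite("pics/w_row3.png",cv2.resize(im,None,fx=1.5,fy=1.5,interpolation=cv2.INTER_CUBIC))
E
```

```text
[-0.13201298 -0.06945655  0.60328031]
0.05574377306475024 27.687436044216156 [ 0.1778363  -0.5116699   6.86993245]
push 0.0385 [1.5, 2.0, 1.0, 2.0, 1.1, 0.9, 2.6] t 6.6917
[-0.11246906 -0.24303915 -0.27452868] [ 0.57419164 -0.11983594  0.13889565]
0.0554838738011048 [-1.14642235  1.08856537  6.67530307]
push 0.006 [2.4, 4.2, 4.9, 4.7, 7.5, 14.9] t 10.4333
[ 0.55512816 -0.19831667  0.1519    ] [ 2.73934099 15.43930668 10.07145642]
[ 0.55552408 -0.19098745  0.29828003] [ 7.89090344e-01  6.14275779e-01 -7.36917608e-04 -1.07438763e-03] 11.9333
```

View pics/w_row3.png

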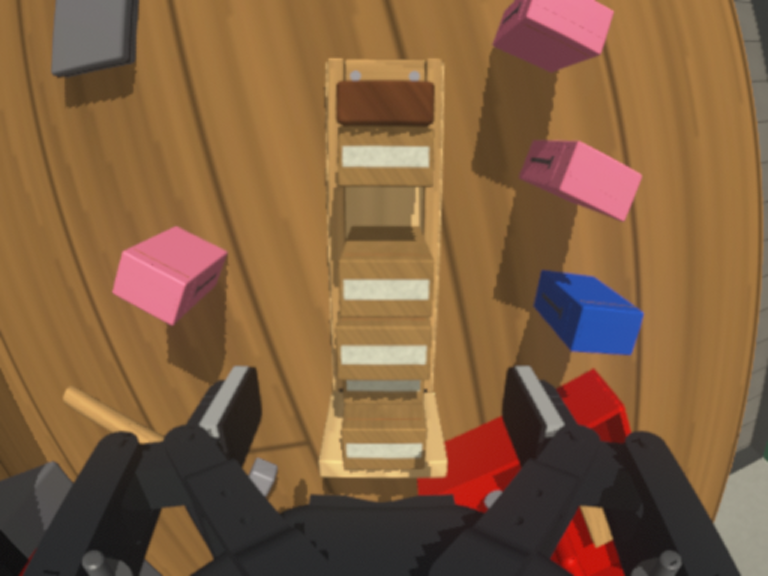

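The row has parted: e's tape is at (386,157), m's at (386,290), with a clear gap at (385,215). I'll measure the slot, then fetch the loose carton.

Run:
```python
from h import *
T=([.555524,-.190987,.29828],[.78909034,.614275779,-7.37e-4,-1.0744e-3])
f=lambda u,v:((u+.5)/1.5-.5,(v+.5)/1.5-.5)
m=wray(f(386,289.7),.12,T);e=wray(f(385.5,156.5),.106,T)
print(m,e,np.linalg.norm(e-m)-.036,(m+e)/2)
p=at((.484,.2998),.080);q=quat(np.radians(-14.4))
r.movel([.556,-.191,.33],v=.25)
r.move_pose(p+[0,0,.08],q);r.movel(p,v=.15);r.command_gripper(.05,28)
print(status.get_grip_width(),status.get_finger_force(),status.get_position())
r.movel(p+[0,0,.15],v=.25)
print(status.get_ft_force(),status.get_grip_width(),status.get_time())
```

```text
[ 0.55580011 -0.19535034] [ 0.57427324 -0.12109457] 0.04051912734946365 [ 0.56503667 -0.15822245]
0.055468832842337557 29.883588552474976 [0.48447619 0.30008321 0.13487301]
[-0.54274392 -0.26582387 -1.84084556] 0.05555373059816814 15.9083
```

Run:
```python
from h import *
p=at((.5648,-.1586),.092)
r.move_pose(p+[0,0,.15],Q);r.pause(.2);print(status.get_position(),p+[0,0,.15])
r.movel(p+[0,0,.03+.0],v=.12)
print(status.get_ft_force(),status.get_position(),status.get_time())
im=cv2.cvtColor(vision.get_image("wrist"),cv2.COLOR_RGB2BGR)
cv2.imwrite("pics/w_ins.png",cv2.resize(im[40:330,100:400],None,fx=2,fy=2,interpolation=cv2.INTER_CUBIC))
```

```text
[ 0.56499787 -0.15784332  0.29593874] [ 0.5648 -0.1586  0.2959]
[ 0.89881386 -0.52872487 -1.5482721 ] [ 0.56516453 -0.15870271  0.17663866] 18.9583
```

View pics/w_ins.png

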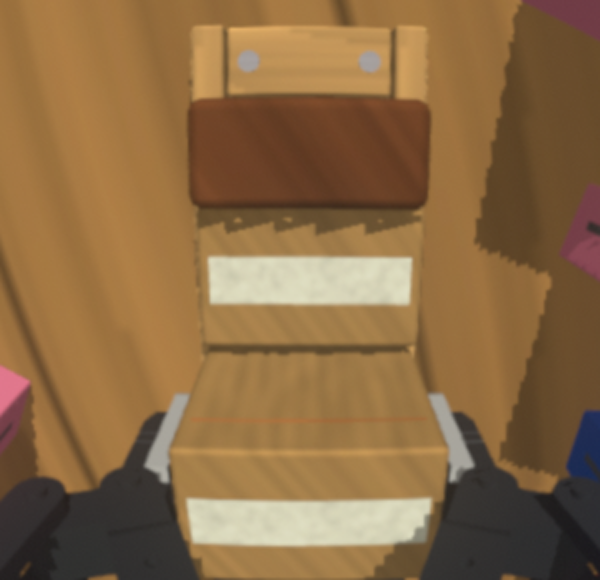

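The carton is held squarely and is entering the slot between e (310,280 in the crop) and m with no contact force. I'll lower it to the base, release it, then press with the stop.

Run:
```python
from h import *
p=at((.5648,-.1586),.092)+[0,0,.03]
p=push(p,np.array([0,0,-1.]),.027,.009,12,v=.08)
p=push(p,np.array([0,0,-1.]),.005,.001,5,v=.03)
print(status.get_position(),status.get_ft_force())
r.command_gripper(.085);r.pause(.1);r.movel(p+[0,0,.09],v=.2)
# grip the stop: start centre moved by ~.0385 along +y of the rack
s=np.array([.5732,-.1262])+U[:2]*.0385
p=at(s,.090)
r.movel(at(s,.15),v=.2);r.movel(p,v=.12)
print(status.get_ft_force());r.command_gripper(.05,60)
print(status.get_grip_width(),status.get_ft_force(),status.get_position())
p=push(p,-U,.02,.001,12,v=.04);print(status.get_position(),status.get_ft_force(),status.get_time())
```

```text
push 0.027 [0.8, 0.2, 1.0] t 19.7833
push 0.003 [-1.1, 0.3, 11.6] t 20.5333
[ 0.56493033 -0.15871256  0.14677007] [-3.65324976  1.07121597 10.39782733]
[-0.60398443 -0.76989429 -0.11754859]
0.05544411326622094 [-3.10986511  0.47845785  8.61060954] [ 0.58290327 -0.08893802  0.14490926]
push 0.009 [2.1, 2.8, 2.9, 2.1, 4.6, 5.2, 6.6, 10.5, 18.6] t 25.4667
[ 0.58112989 -0.09574657  0.14493555] [-0.32457742 18.97351827  6.92158622] 25.4667
```

Run:
```python
from h import *
p=at(np.array([.5732,-.1262])+U[:2]*.0295,.090)
p=push(p,-U,.0015,.0005,5.5,v=.03);r.pause(.4);print(status.get_ft_force())
r.command_gripper(.085);r.pause(.1);r.movel(p+[0,0,.09],v=.2)
r.movel([.556,-.1911,.32],v=.25);r.pause(.1)
print(status.get_position(),status.get_tool_rot(),status.get_ft_force(),status.get_time())
f=lambda n:cv2.cvtColor(vision.get_image(n),cv2.COLOR_RGB2BGR)
w=f("wrist")[30:330,180:330];s=f("scene")[225:345,130:280]
cv2.imwrite("pics/fin.png",np.hstack([cv2.resize(w,(300,600),interpolation=cv2.INTER_CUBIC),cv2.copyMakeBorder(cv2.resize(s,(500,400),interpolation=cv2.INTER_CUBIC),0,200,0,0,cv2.BORDER_CONSTANT)]))
```

```text
push 0.001 [3.8, 8.2] t 25.9667
[ 2.77034491 26.22963205  6.43986222]
[ 0.55583635 -0.18998243  0.31834243] [ 7.88774654e-01  6.14681128e-01 -6.00411077e-04 -1.13828316e-03] [ 0.06274101  0.79253854 -0.51425197] 28.2417
```

View pics/fin.png

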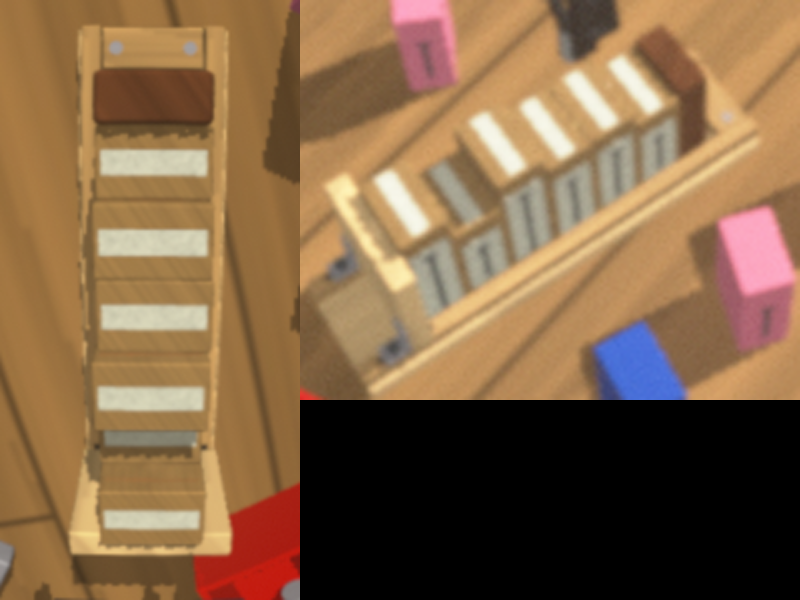

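The final view shows six upright cartons in contact. The new carton (152,242) sits between e (153,163) and m (153,317) at m's height, and the stop (153,97) is against e. The bystanders have not moved. I'm handing in.

```bash
python3 -c "
from h import *
print(r.hand_in(),status.get_time())"
```

```text
the job is handed in; nothing more can be done
the job is handed in; nothing more can be done
```

The loose carton stands on the base between carton_m and carton_e, the stop pressed the whole row home at about 26 N, and the job was handed in shortly after 28 s on the robot's clock.

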